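# Strip a rinse manifold: shut the water, release the push-fit jets, flush

## Task

Strip the bottle rinser for washing. With all jets still in place, turn the green handwheel clockwise until the water is fully shut (pointer at the red mark); then free every rinse jet from its push-fit socket, by pressing its blue collet ring down and pulling the tube out, and put it in the black tray. When all jets are in the tray, open the handwheel half a turn, to the blue mark, to flush the sockets; leave the cup, the bottle and the limes alone.

Things in the scene. Friction and masses are not known exactly. Their poses are not given: they have to be found in the camera images.
- manifold: Fixed white rinse block, 140 x 140 x 60 mm high, origin at the centre of its underside, z up. Four push-fit sockets at (+-35, +-35) mm, bore floor 25 mm above the table. A brass pipe on its -x side leads to the supply valve, whose axis stands at x = -140 mm, y = 0 in this frame. Place and heading vary; it cannot be moved.
- wheel_grip (a point): Centre of the round green handwheel (52 mm diameter, 18 mm thick, axis vertical), half-way up its rim, 63 mm above the table. Below it 17 mm free, down to an 88 mm white dial plate whose top is 37 mm above the table. The block is 70 mm from the axis. Grip it across the rim at any heading; it turns stiffly (about 0.1 N m) and stays where it is left.
- wheel (a joint): Handwheel angle, rad: 0 = shut against its stop, the white pointer at the red mark of the dial, away from the block (manifold -x); grows as it opens, counter-clockwise from above. At 3.14 (half a turn) the pointer is at the blue mark, towards the block. Upper stop 5.2. Starts between 2.4 and 4.6, less than one turn open.
- tray: Loose black open wash tray, 200 (x) x 180 (y) x 50 mm high, walls and floor 5 mm thick, 0.7 kg; origin at the centre of its underside. Empty at the start.
- jet1_mid (a point): Rinse jet 1: mid-length point on its axis, 49.5 mm from each end; None if absent. Steel tube 99 mm long, 12 mm diameter, 60 g, own z from foot to nozzle. Square orange nozzle, 15 x 15 mm, on its top 10 mm; a thicker round foot, 19 mm diameter, on its lowest 21.5 mm. Starts upright in socket 1, 50 mm showing above the ring, leaning 4 degrees at most; teeth grip over the foot's shoulder.
- collet1 (a point): Centre of the top face of the blue collet ring of socket 1: outside diameter 38 mm, hole 22 mm, top 74 mm above the table when up. Pressed straight down 6 mm to its stop it draws the teeth back; from about 4 mm down the jet is free. Damped: sinks at 10 mm/s under 10 N; let go, it keeps the jet free for about 1.5 s and is fully up after some 5 s.
- socket1 (a point): Fixed point of socket 1 (x = -35, y = 35 mm of the manifold): where the mid-length point of a fully seated jet lies, 74.5 mm above the table. Way to free the jet: open fingers astride the tube, tips on the ring, press it down, close on the tube, then pull straight up at once. Once the foot is above the block, nothing holds it.
- jet2_mid (a point): Rinse jet 2: mid-length point on its axis, 49.5 mm from each end; None if absent. Steel tube 99 mm long, 12 mm diameter, 60 g, own z from foot to nozzle. Square orange nozzle, 15 x 15 mm, on its top 10 mm; a thicker round foot, 19 mm diameter, on its lowest 21.5 mm. Starts upright in socket 2, 50 mm showing above the ring, leaning 4 degrees at most; teeth grip over the foot's shoulder.
- collet2 (a point): Centre of the top face of the blue collet ring of socket 2: outside diameter 38 mm, hole 22 mm, top 74 mm above the table when up. Pressed straight down 6 mm to its stop it draws the teeth back; from about 4 mm down the jet is free. Damped: sinks at 10 mm/s under 10 N; let go, it keeps the jet free for about 1.5 s and is fully up after some 5 s.
- socket2 (a point): Fixed point of socket 2 (x = -35, y = -35 mm of the manifold): where the mid-length point of a fully seated jet lies, 74.5 mm above the table. Way to free the jet: open fingers astride the tube, tips on the ring, press it down, close on the tube, then pull straight up at once. Once the foot is above the block, nothing holds it.
- jet3_mid (a point): Rinse jet 3: mid-length point on its axis, 49.5 mm from each end; None if absent. Steel tube 99 mm long, 12 mm diameter, 60 g, own z from foot to nozzle. Square orange nozzle, 15 x 15 mm, on its top 10 mm; a thicker round foot, 19 mm diameter, on its lowest 21.5 mm. Starts upright in socket 3, 50 mm showing above the ring, leaning 4 degrees at most; teeth grip over the foot's shoulder.
- collet3 (a point): Centre of the top face of the blue collet ring of socket 3: outside diameter 38 mm, hole 22 mm, top 74 mm above the table when up. Pressed straight down 6 mm to its stop it draws the teeth back; from about 4 mm down the jet is free. Damped: sinks at 10 mm/s under 10 N; let go, it keeps the jet free for about 1.5 s and is fully up after some 5 s.
- socket3 (a point): Fixed point of socket 3 (x = 35, y = 35 mm of the manifold): where the mid-length point of a fully seated jet lies, 74.5 mm above the table. Way to free the jet: open fingers astride the tube, tips on the ring, press it down, close on the tube, then pull straight up at once. Once the foot is above the block, nothing holds it.
- jet4_mid (a point): Rinse jet 4: mid-length point on its axis, 49.5 mm from each end; None if absent. Steel tube 99 mm long, 12 mm diameter, 60 g, own z from foot to nozzle. Square orange nozzle, 15 x 15 mm, on its top 10 mm; a thicker round foot, 19 mm diameter, on its lowest 21.5 mm. Starts upright in socket 4, 50 mm showing above the ring, leaning 4 degrees at most; teeth grip over the foot's shoulder.
- collet4 (a point): Centre of the top face of the blue collet ring of socket 4: outside diameter 38 mm, hole 22 mm, top 74 mm above the table when up. Pressed straight down 6 mm to its stop it draws the teeth back; from about 4 mm down the jet is free. Damped: sinks at 10 mm/s under 10 N; let go, it keeps the jet free for about 1.5 s and is fully up after some 5 s.
- socket4 (a point): Fixed point of socket 4 (x = 35, y = -35 mm of the manifold): where the mid-length point of a fully seated jet lies, 74.5 mm above the table. Way to free the jet: open fingers astride the tube, tips on the ring, press it down, close on the tube, then pull straight up at once. Once the foot is above the block, nothing holds it.
- cup_mid (a point): Bystander, to be left alone: open steel cup, 72 mm across, 85 mm tall; point at its middle.
- bottle_mid (a point): Bystander, to be left alone: clear bottle, 60 mm across, 140 mm tall; point at its middle.
- lime1_mid (a point): Bystander, to be left alone: lime half, cut face down, 48 mm across, 25 mm high, on the tan cutting board; point at mid height.
- lime2_mid (a point): Bystander, to be left alone: lime half like lime1.

How it is judged:
By the outcome, as a careful person would: the job done as asked, in the order asked, and still so for the second after the job is handed in, with the robot touching nothing.
Of jet1, jet2, jet3, jet4 only 2 to 4 are there at a start; the rules pass over those that are not, and their reading is None.
At some moment in a run one of tray may be knocked a few centimetres aside while the robot is not near it.
Once in a run the grip may slacken for a moment while it holds something.
It also fails if it takes over 210 s, if anything falls off the work surface, if the arm or the gripper's body presses on something with over 40 N, if the wrist force passes 120 N, or if a joint passes its speed limit or range.

## Robot

A 6-joint arm with a two-finger parallel gripper is mounted at the origin on the work surface. World frame = base frame: x ahead of the robot, y to its left, z up, the work surface at z = 0. Lengths are in m, angles in rad, forces in N, time in s.
With the tool pointing down it reaches from about 0.3 to 0.85 m from the base axis. Payload 4.2 kg.
Tool frame: the origin (TCP) lies at the very end of the fingers, on their centre line; the grasp point (between the pads) lies behind it (bot.grip_depth is the z of the grasp point in the tool frame, in m); z points along the fingers, y is the line along which they close (so a half turn about z gives the same grasp; the last joint's range is limited). The gripper opens to 91 mm and grips with 3 to 60 N. Pads are 32 mm wide; open, the fingers measure 118 mm over their backs; the gripper's body (76 mm by 178 mm) begins 60 mm behind the grasp point.
Start: joints at [-1.228, 0.32, 1.565, -0, 1.257, -0.02], TCP at [0.204, -0.538, 0.214] pointing down, gripper open.
Joint ranges: [-3.11, 3.11], [-0.84, 2.01], [0.21, 2.61], [-1.34, 4.49], [0.05, 2.63], [-2.56, 2.56]. Speed limits (rad/s): [2.57, 2.57, 3.14, 3.14, 3.14, 3.14].

## Interface

Orientations are given as a rotation vector (axis times angle).
In Python, from bench import bot, optics gives the robot as it stands. The module is installed in compiled form; this text tells all that it offers.
- The arm moves only by the shell command python3 -m creep 'ROWS' [FORCE]. ROWS is JSON, a list that holds one entry, the list of rows, each a list of 7 numbers: the shift along the tool's x, y, z in cm, then the turn, a rotation vector about the tool's x, y, z in rad, then the gripper's target within -1 to 1 (fully open at 1, half-way at 0, shut at -1). In form: [[[x, y, z, wx, wy, wz, grip], ...]]. A call has 1 to 8 rows; each row is the pose to reach, as a shift and turn from the pose commanded when the call began, along the tool's axes at that moment; what a row does not reach only later rows make up. A row lasts 1/10 s, in which the tool goes at most 50 mm and 8.59 degrees, less where a joint would pass 70% of its speed; a pose out of reach is approached as far as the arm can. A call with a gripper value outside its range is refused whole. The fingers move at their own pace and stop on an object; FORCE is the grip in N (left out, the last holds). Time passes only in rows, so rows that repeat a pose let the fingers close. It gives the time, the measured TCP pose, the force, the opening and the grip force at its end, in the units of the state.
- bot.observe(): the state, without advancing time (a new reading comes with each control period).
- optics.snapshot(name): name is "scene" or "top"; returns (picture, depth): 384x512x3 uint8, red, green, blue; 384x512 float32, m along the optical axis (not along the pixel's ray), 0 where there is no reading.
- optics.camera_info(name): a dict with "intrinsics" (3x3 intrinsics, pixels), "rvec" (rotation vector, rad) and "tvec" (3), from world to camera coordinates, as OpenCV has them. Camera axes: x right, y down, z forward; pixel columns grow to the right and rows downward; lengths in m; the calibration is good to about 2 mm. A picture is of the moment at which its call begins. camera_info takes no time and is no camera call.
- bot.hand_in(): hands the job in; it is judged then, once.
Trained networks look in the newest picture that a camera, given by its name, has taken for a name from the list of things; names that differ only in an ending like _2 or _b are one class to them, and where a whole thing is asked for, a point or a joint stands for the part that bears it (a point fixed in the world has none). Each returns a list of dicts, best first, with "p" (0 to 1); they miss things now and then, are a little off and sometimes report something else, mostly with a low value. They report only what shows in the picture. A call takes as long as a camera call.
- optics.spot_in(camera, name): "box" ([centre column, centre row, width, height] in pixels, round what is visible of it).
- optics.tip_of(camera, name): "point" ([column, row] in pixels: a listed point, or the origin of a listed thing).
The state is a dict: "t": time; "joint_positions": joint angles; "qd": joint speeds; "effort": joint torques, N m; "tcp_pos": TCP position; "tcp_rot": TCP orientation; "force": force on the tool from outside, world axes, zero at the start; "wrist_torque": the same for the moment, N m; "width": finger opening in m; "grasp_force": force on a finger pad.
Only numpy, scipy, OpenCV 4.12 (cv2) and the standard library are available. Lean on these libraries where they do the work, as an engineer would, in place of code of your own. Each camera call takes 0.05 s, during which the arm holds its last target. There are 200 camera calls.

## Working session

There is one attempt and no reset: what is moved stays moved. The work goes in short steps, Python scripts to look and compute and a shell command to move; the robot and the scene stay as the last step left them, time stands still between calls to the robot, and variables do not carry over. Pictures are saved under pics/ and viewed, at most 14 in all, crops included, and the job is handed in when it is done.

```bash
mkdir -p pics; cat > h.py <<'E'
import numpy as np, cv2
from bench import bot, optics
from scipy.spatial.transform import Rotation as R
def cam(n):
    c=optics.camera_info(n); return np.array(c["intrinsics"]),R.from_rotvec(np.ravel(c["rvec"])).as_matrix(),np.ravel(c["tvec"])
def at_z(n,p,z):
    K,r,t=cam(n); d=r.T@np.linalg.solve(K,[p[0],p[1],1.]); o=-r.T@t
    return o+d*(z-o[2])/d[2]
def proj(n,P):
    K,r,t=cam(n); q=K@(r@np.asarray(P,float)+t); return q[:2]/q[2]
def snap(n,f=None):
    im,d=optics.snapshot(n)
    if f: cv2.imwrite(f"pics/{f}.png",im[:,:,::-1])
    return im,d
def cloud(n,d):
    K,r,t=cam(n); v,u=np.mgrid[:d.shape[0],:d.shape[1]]
    c=np.stack([(u-K[0,2])/K[0,0]*d,(v-K[1,2])/K[1,1]*d,d],-1)
    return (c-t)@r
E
python3 - <<'E'
from h import *
Z=dict(manifold=0,wheel_grip=.063,tray=0,cup_mid=.0425,bottle_mid=.07,lime1_mid=.02,**{f"jet{i}_mid":.0745 for i in range(1,5)},**{f"collet{i}":.074 for i in range(1,5)})
for n in("top","scene"):
    snap(n,n+"0")
    for k,z in Z.items():
        for r in optics.tip_of(n,k)[:2]: print(n,k,round(r["p"],2),np.round(r["point"]),np.round(at_z(n,r["point"],z),3))
s=bot.observe(); print(s); print(bot.grip_depth)
E
```

```text
top manifold 0.62 [310. 213.] [ 0.563 -0.183  0.   ]
top wheel_grip 0.69 [316. 265.] [ 0.425 -0.194  0.063]
top tray 0.58 [178. 205.] [0.576 0.186 0.   ]
top cup_mid 0.7 [325. 225.] [ 0.53  -0.221  0.042]
top cup_mid 0.56 [ 70. 198.] [0.586 0.472 0.042]
top bottle_mid 0.64 [418. 190.] [ 0.631 -0.465  0.07 ]
top lime1_mid 0.63 [232. 126.] [0.799 0.04  0.02 ]
top lime1_mid 0.35 [297. 200.] [ 0.597 -0.144  0.02 ]
top jet3_mid 0.48 [299. 201.] [ 0.592 -0.143  0.075]
top jet3_mid 0.42 [ 71. 193.] [0.598 0.457 0.075]
top jet4_mid 0.65 [328. 225.] [ 0.532 -0.221  0.075]
top jet4_mid 0.55 [325. 200.] [ 0.598 -0.214  0.075]
top collet1 0.61 [326. 199.] [ 0.6   -0.215  0.074]
top collet1 0.53 [301. 202.] [ 0.591 -0.148  0.074]
top collet2 0.61 [326. 199.] [ 0.6   -0.215  0.074]
top collet2 0.53 [301. 202.] [ 0.591 -0.148  0.074]
top collet3 0.61 [326. 199.] [ 0.6   -0.215  0.074]
top collet3 0.53 [301. 202.] [ 0.591 -0.148  0.074]
top collet4 0.61 [326. 199.] [ 0.6   -0.215  0.074]
top collet4 0.53 [301. 202.] [ 0.591 -0.148  0.074]
scene manifold 0.29 [272. 235.] [ 0.768 -0.037  0.   ]
scene 
[... 970 characters left out ...]
 1.5, 'joint_positions': array([-1.22799333e+00,  3.19591822e-01,  1.56448066e+00,  1.88596030e-05,
        1.25736669e+00, -1.99807240e-02]), 'qd': array([-6.07715665e-05,  7.97254211e-04, -1.14006362e-03,  1.96645682e-03,
       -1.47965891e-05,  3.37288483e-05]), 'effort': array([-2.66307497e-04, -4.12347543e+01, -2.32225728e+01,  7.27718160e-02,
        3.77758057e-02, -1.64653336e-06]), 'tcp_pos': array([ 0.20408373, -0.53760227,  0.21398817]), 'tcp_rot': array([3.08990577e+00, 5.66703663e-01, 6.65576004e-05]), 'force': array([-0.79420702, -0.34666079, -0.17012078]), 'wrist_torque': array([ 0.04301247, -0.01179063,  0.03823615]), 'grasp_force': 0.0, 'width': 0.09114495646241905}
-0.0188
```

View pics/top0.png

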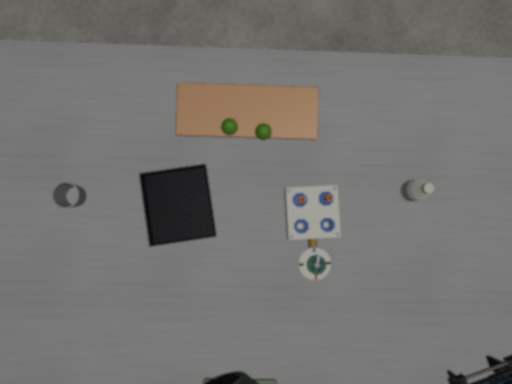

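View pics/scene0.png

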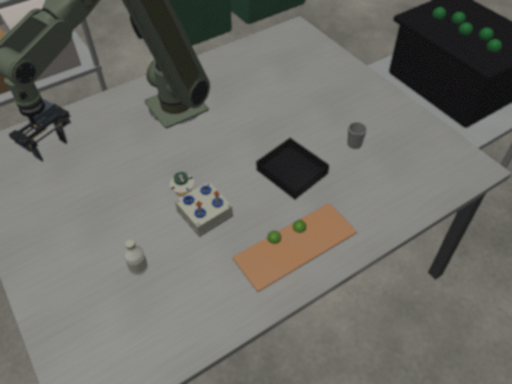

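The top view shows jets only in sockets 3 (299,200) and 4 (326,198). Sockets 1 and 2, at (301,226) and (328,225), are empty. The wheel is at (316,264), the tray at (178,205), and the cup, bottle and limes are all well away. Next I refine the poses.

```bash
cat >> h.py <<'E'
def blobs(im,lo,hi,mn=8):
    m=cv2.inRange(cv2.cvtColor(im,cv2.COLOR_RGB2HSV),lo,hi)
    n,l,s,c=cv2.connectedComponentsWithStats(m)
    return [(s[i,4],s[i,:4],c[i]) for i in range(1,n) if s[i,4]>=mn]
E
python3 - <<'E'
from h import *
for n,(x,y) in dict(top=(265,165),scene=(145,145)).items():
    im=cv2.imread(f"pics/{n}0.png")
    cv2.imwrite(f"pics/{n}0c.png",cv2.resize(im[y:y+125,x:x+110],None,fx=4.8,fy=4.8,interpolation=cv2.INTER_CUBIC))
    im=np.ascontiguousarray(im[:,:,::-1])
    print(n)
    for a,b,c in blobs(im,(100,90,50),(130,255,255)): print(" blue",a,b,np.round(c,1),np.round(at_z(n,c,.074),4))
    for a,b,c in blobs(im,(0,130,90),(14,255,255),3): print(" or",a,b,np.round(c,1),np.round(at_z(n,c,.119),4))
    for a,b,c in blobs(im,(60,60,20),(95,255,150)): print(" green",a,b,np.round(c,1),np.round(at_z(n,c,.072),4))
_,d=snap("top"); P=cloud("top",d)
h=P[...,2]; w=(P[...,0]>.45)&(P[...,0]<.68)&(P[...,1]<-.08)&(P[...,1]>-.30)
m=w&(h>.05)&(h<.068); q=P[m][:,:2].astype(np.float32); print("block rect",m.sum(),cv2.minAreaRect(q),np.median(P[m][:,2]))
w=(P[...,0]>.3)&(P[...,0]<.8)&(P[...,1]<.4)&(P[...,1]>.05)
m=w&(h>.04)&(h<.06)&(P[...,0]<.72); q=P[m][:,:2].astype(np.float32); print("tray rim",m.sum(),cv2.minAreaRect(q))
E
```

```text
top
 blue 62 [320 192  11  13] [323.6 198.5] [ 0.6013 -0.2092  0.074 ]
 blue 46 [294 194  11  12] [297.6 200. ] [ 0.5954 -0.1398  0.074 ]
 blue 73 [321 219  13  12] [327.7 224.2] [ 0.5332 -0.2214  0.074 ]
 blue 75 [295 220  13  13] [301.3 225.8] [ 0.5272 -0.151   0.074 ]
 or 18 [299 197   5   5] [301.1 199.3] [ 0.5961 -0.1435  0.119 ]
 or 17 [326 196   5   4] [328.1 197.4] [ 0.6028 -0.213   0.119 ]
 green 123 [308 256  18  18] [315.3 265.4] [ 0.4234 -0.1908  0.072 ]
scene
 blue 50 [201 186  10   8] [205.5 189.5] [ 0.5286 -0.1503  0.074 ]
 blue 54 [184 196  10   8] [188.2 199.5] [ 0.5342 -0.2206  0.074 ]
 blue 38 [213 199   9   8] [217.2 202.9] [ 0.6013 -0.1469  0.074 ]
 blue 42 [195 209  10   8] [199.7 213. ] [ 0.6056 -0.2164  0.074 ]
 or 7 [215 192   3   3] [216. 193.] [ 0.5958 -0.1446  0.119 ]
 or 9 [197 203   4   3] [198.3 203.8] [ 0.6028 -0.2149  0.119 ]
 green 2928 [171   0 133  44] [222.5  14. ] [-0.3979  0.4736  0.072 ]
 green 171 [432   6  15  14] [439.   12.6] [0.1876 1.3422 0.072 ]
 green 348 [451  11  23  25] [462.   22.9] [0.3119 1.3631 0.072 ]
 green 380 [478  26  25  27] [490.   39.3] [0.4753 1.3627 0.072 ]
 green 11 [184 174   3   7] [185.1 176.8] [ 0.4365 -0.1803  0.072 ]
 green 18 [175 176   6   7] [176.7 179.8] [ 0.4322 -0.2113  0.072 ]
block rect 2106 ((0.5418557524681091, -0.18584869801998138), (0.18459641933441162, 0.14056679606437683), 4.4799275398254395) 0.05952676362085546
tray rim 594 ((0.5744951367378235, 0.18222132325172424), (0.19995659589767456, 0.18070635199546814), 10.056026458740234)
```

View pics/top0c.png

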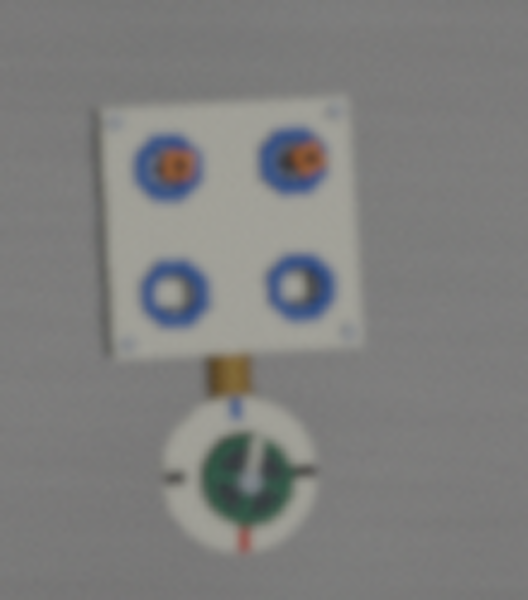

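View pics/scene0c.png

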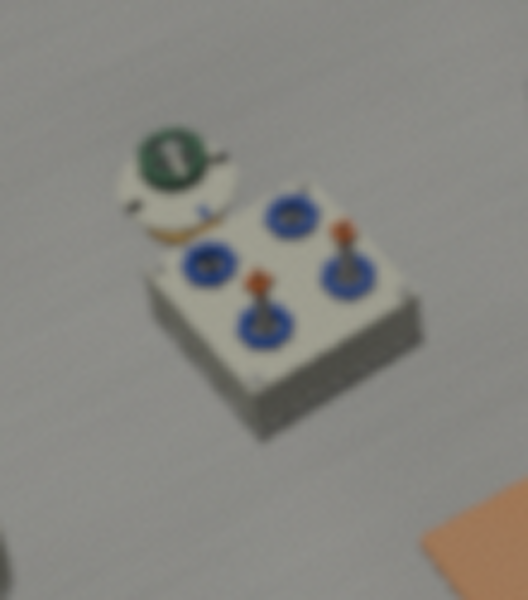

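Centre (0.5657,-0.183), heading about 4.6°. The wheel is at about (0.426,-0.194), and the pointer is about 162° open. Now a move helper, then over to the wheel.

```bash
cat >> h.py <<'E'
def go(x,y,z,head=None):
    "shift (cm, tool axes) and turn for TCP target with tool straight down, x axis at heading (deg)"
    s=bot.observe(); A=R.from_rotvec(s["tcp_rot"]); X=A.as_matrix()[:,0]; h=np.degrees(np.arctan2(X[1],X[0]))
    if head is None: head=h
    B=R.from_rotvec([np.pi,0,0]); B=R.from_euler("z",head,degrees=True)*B
    print("t",round(s["t"],1),"head",round(h,1),"tilt",round(np.degrees(np.arccos(-A.as_matrix()[2,2])),2),"j6",round(s["joint_positions"][5],2),"tcp",np.round(s["tcp_pos"],4))
    print("SHIFT",np.round(A.inv().apply(np.array([x,y,z])-s["tcp_pos"])*100,2),"TURN",np.round((A.inv()*B).as_rotvec(),3))
E
python3 -c "
from h import *
go(.426,-.194,.14,125)"
```

```text
t 1.6 head 20.8 tilt 0.01 j6 -0.02 tcp [ 0.204  -0.5376  0.214 ]
SHIFT [ 32.94 -24.25   7.39] TURN [ 0.     0.    -1.819]
```

```bash
python3 -m creep '[[[33,-24.3,0,0,0,-1.82,1],[33,-24.3,0,0,0,-1.82,1],[33,-24.3,0,0,0,-1.82,1],[33,-24.3,0,0,0,-1.82,1],[33,-24.3,0,0,0,-1.82,1],[33,-24.3,0,0,0,-1.82,1],[33,-24.3,0,0,0,-1.82,1],[33,-24.3,0,0,0,-1.82,1]]]' 25
python3 -c "
from h import *
go(.426,-.194,.14,125)"
```

```text
t: 2.35
tcp_pos: [0.4218, -0.1997, 0.2143]
tcp_rot: [2.223, 2.219, 0.0]
force: [1.2, -0.7, 0.8]
width: 0.0912
grasp_force: 0.0
t 2.4 head 89.9 tilt 0.06 j6 -0.46 tcp [ 0.4218 -0.1997  0.2143]
SHIFT [0.58 0.41 7.43] TURN [ 0.001  0.001 -0.613]
```

```bash
python3 -m creep '[[[0.6,0.4,7.4,0,0,-0.61,1],[0.6,0.4,7.4,0,0,-0.61,1],[0.6,0.4,7.4,0,0,-0.61,1],[0.6,0.4,7.4,0,0,-0.61,1],[0.6,0.4,7.4,0,0,-0.61,1],[0.6,0.4,7.4,0,0,-0.61,1],[0.6,0.4,7.4,0,0,-0.61,1]]]'
python3 -c "
from h import *
go(.4255,-.1943,.0445,125)"
```

```text
t: 3.05
tcp_pos: [0.4252, -0.1957, 0.1402]
tcp_rot: [1.466, 2.778, -0.0]
force: [-0.5, -0.9, -0.2]
width: 0.0911
grasp_force: 0.0
t 3.0 head 124.4 tilt 0.04 j6 -1.06 tcp [ 0.4252 -0.1957  0.1402]
SHIFT [0.1  0.1  9.57] TURN [ 0.     0.001 -0.011]
```

```bash
python3 -m creep '[[[0.1,0.1,3,0,0,0,1],[0.1,0.1,6,0,0,0,1],[0.1,0.1,8,0,0,0,1],[0.1,0.1,9.6,0,0,0,1],[0.1,0.1,9.6,0,0,0,1],[0.1,0.1,9.6,0,0,0,1]]]' && python3 -m creep '[[[0,0,0,0,0,0,-0.5],[0,0,0,0,0,0,-0.5],[0,0,0,0,0,0,-0.5],[0,0,0,0,0,0,-0.5],[0,0,0,0,0,0,-0.5],[0,0,0,0,0,0,-0.5],[0,0,0,0,0,0,-0.5],[0,0,0,0,0,0,-0.5]]]' 30
python3 -c "
from h import *
print(bot.observe()['wrist_torque'])
go(.4255,-.1943,.0445,125)"
```

```text
t: 3.65
tcp_pos: [0.4256, -0.1944, 0.0443]
tcp_rot: [1.464, 2.779, -0.0]
force: [-0.2, 0.2, 1.2]
width: 0.0912
grasp_force: 0.0
t: 4.45
tcp_pos: [0.4251, -0.1944, 0.0441]
tcp_rot: [-1.462, -2.78, 0.001]
force: [-3.0, -2.4, 4.1]
width: 0.0512
grasp_force: 30.0
[-0.38972627  0.36929191  0.11480347]
t 4.5 head 124.5 tilt 0.04 j6 -1.05 tcp [ 0.4251 -0.1944  0.0441]
SHIFT [-0.01  0.04 -0.04] TURN [-0.001  0.    -0.008]
```

```bash
for i in 1 2; do python3 -m creep '[[[0,0,0,0,0,0.14,-0.5],[0,0,0,0,0,0.28,-0.5],[0,0,0,0,0,0.42,-0.5],[0,0,0,0,0,0.56,-0.5],[0,0,0,0,0,0.7,-0.5],[0,0,0,0,0,0.84,-0.5],[0,0,0,0,0,0.98,-0.5],[0,0,0,0,0,1.12,-0.5]]]'; done
python3 -m creep '[[[0,0,0,0,0,0.1,-0.5],[0,0,0,0,0,0.2,-0.5],[0,0,0,0,0,0.3,-0.5],[0,0,0,0,0,0.4,-0.5],[0,0,0,0,0,0.4,-0.5],[0,0,0,0,0,0.4,-0.5]]]'
python3 -c "
from h import *
print(bot.observe()['wrist_torque'])
go(.4255,-.1943,.0445)"
```

```text
t: 5.25
tcp_pos: [0.4251, -0.1945, 0.0441]
tcp_rot: [2.72, 1.571, -0.001]
force: [-2.7, -1.6, 3.9]
width: 0.0513
grasp_force: 30.0
t: 6.05
tcp_pos: [0.4251, -0.1945, 0.0441]
tcp_rot: [3.139, -0.114, -0.001]
force: [-2.9, -2.1, 4.3]
width: 0.0514
grasp_force: 30.0
t: 6.65
tcp_pos: [0.4251, -0.1945, 0.0441]
tcp_rot: [3.056, -0.724, -0.0]
force: [-3.3, -4.0, 4.6]
width: 0.0514
grasp_force: 30.0
[-0.48959291  0.64288544 -0.03128007]
t 6.7 head -26.7 tilt 0.04 j6 1.58 tcp [ 0.4251 -0.1945  0.0441]
SHIFT [ 0.03 -0.03 -0.04] TURN [0.001 0.    0.   ]
```

```bash
for i in 1 2 3 4; do python3 -m creep '[[[0,0,0,0,0,0.04,-0.5],[0,0,0,0,0,0.08,-0.5],[0,0,0,0,0,0.08,-0.5]]]' | grep -E "rot|force:"
python3 -c "
from h import *
print(bot.observe()['wrist_torque'])
go(.4255,-.1943,.0445)" | grep -v SH; done
```

```text
tcp_rot: [3.025, -0.847, -0.0]
force: [-3.6, -4.0, 5.0]
grasp_force: 30.0
[-0.49978608  0.72657751 -0.07708112]
t 7.0 head -31.3 tilt 0.04 j6 1.66 tcp [ 0.4251 -0.1945  0.0441]
tcp_rot: [2.988, -0.967, -0.0]
force: [-4.3, -3.1, 4.3]
grasp_force: 30.0
[-0.53063751  0.66112757 -0.09367461]
t 7.2 head -35.9 tilt 0.04 j6 1.74 tcp [ 0.4251 -0.1945  0.0441]
tcp_rot: [2.947, -1.086, -0.0]
force: [-4.2, -4.5, 5.2]
grasp_force: 30.0
[-0.52508258  0.67219837 -0.04366014]
t 7.5 head -40.4 tilt 0.04 j6 1.82 tcp [ 0.425  -0.1945  0.0441]
tcp_rot: [2.903, -1.196, 0.003]
force: [-2.0, -5.1, 2.0]
grasp_force: 30.0
[-0.74070692  0.36276922  0.7804032 ]
t 7.8 head -44.8 tilt 0.16 j6 1.9 tcp [ 0.4258 -0.1952  0.0441]
```

```bash
python3 -m creep '[[[0,0,0,0,0,-0.02,1],[0,0,0,0,0,-0.02,1],[0,0,0,0,0,-0.02,1],[0,0,0,0,0,-0.02,1],[0,0,0,0,0,-0.02,1],[0,0,0,0,0,-0.02,1]]]' | grep -E "width|tcp"; python3 -m creep '[[[0,0,-4,0,0,0,1],[0,0,-8,0,0,0,1],[0,0,-12,0,0,0,1],[0,-10,-16,0,0,0,1],[0,-15,-16,0,0,0,1],[0,-18,-16,0,0,0,1],[0,-18,-16,0,0,0,1]]]'
python3 - <<'E'
from h import *
im,_=snap("top"); cv2.imwrite("pics/w1.png",cv2.resize(im[165:290,265:375,::-1],None,fx=4.8,fy=4.8,interpolation=cv2.INTER_CUBIC))
go(.5978,-.1453,.2,4.6)
E
```

```text
tcp_pos: [0.4253, -0.1941, 0.0439]
tcp_rot: [-2.913, 1.176, -0.0]
width: 0.0911
t: 9.15
tcp_pos: [0.5522, -0.0624, 0.2048]
tcp_rot: [-2.913, 1.174, -0.003]
force: [0.6, -1.2, -0.5]
width: 0.0912
grasp_force: 0.0
t 9.2 head -43.8 tilt 0.42 j6 2.2 tcp [ 0.5559 -0.0593  0.205 ]
SHIFT [8.97 3.31 0.5 ] TURN [-0.005 -0.005 -0.844]
```

View pics/w1.png

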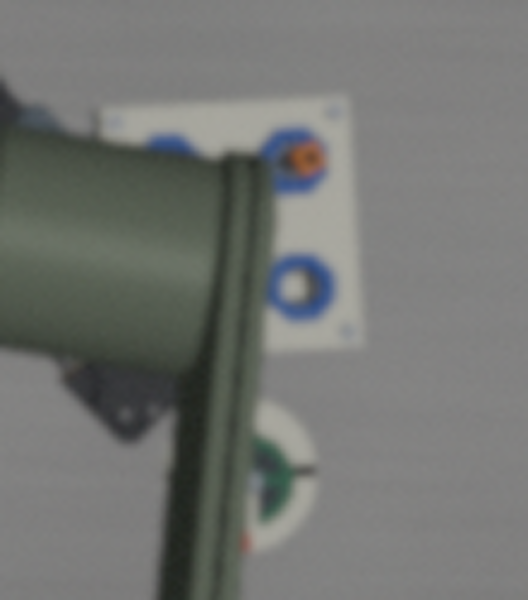

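The arm hides the wheel in this picture: only the dial's right half, around (280,470), shows. I'll check the wheel again once the arm is over jet 3.

```bash
python3 -m creep '[[[9,3.3,0.5,0,0,-0.84,-0.34],[9,3.3,0.5,0,0,-0.84,-0.34],[9,3.3,0.5,0,0,-0.84,-0.34],[9,3.3,0.5,0,0,-0.84,-0.34],[9,3.3,0.5,0,0,-0.84,-0.34],[9,3.3,0.5,0,0,-0.84,-0.34],[9,3.3,0.5,0,0,-0.84,-0.34],[9,3.3,0.5,0,0,-0.84,-0.34]]]'
python3 - <<'E'
from h import *
im,_=snap("scene"); a=cv2.resize(im[145:265,145:275,::-1],None,fx=4,fy=4,interpolation=cv2.INTER_CUBIC)
im,_=snap("top"); b=cv2.resize(im[165:285,300:360,::-1],None,fx=4,fy=4,interpolation=cv2.INTER_CUBIC)
cv2.imwrite("pics/w2.png",np.hstack([a,b]))
go(.5978,-.1453,.14,4.6)
E
```

```text
t: 10.0
tcp_pos: [0.5919, -0.1509, 0.1988]
tcp_rot: [-3.14, -0.111, 0.0]
force: [0.3, 0.7, 0.4]
width: 0.0311
grasp_force: 0.0
t 10.1 head 4.1 tilt 0.01 j6 1.23 tcp [ 0.592  -0.1508  0.1989]
SHIFT [ 0.62 -0.51  5.89] TURN [ 0.     0.    -0.009]
```

View pics/w2.png

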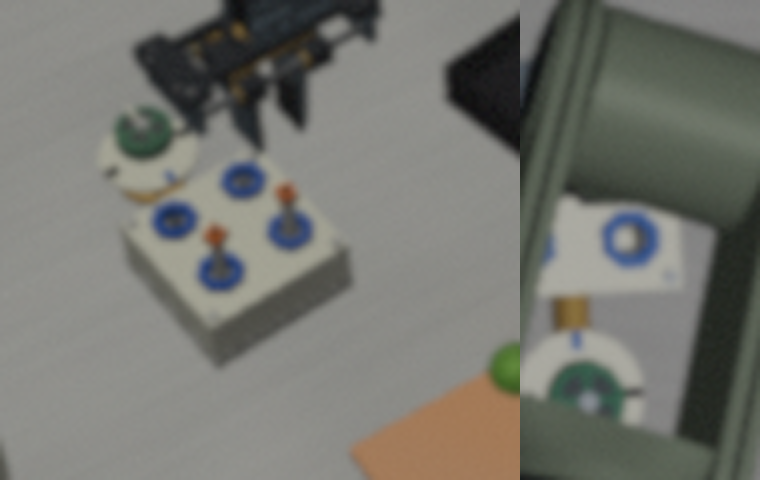

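Seen from the scene camera, the pointer at (135,112) points up-left, which is away from the block (-x). In the top view nothing points at the blue mark, so the wheel is shut. Next I descend over jet 3.

```bash
python3 -m creep '[[[0.55,-0.55,5.8,0,0,0,-0.34],[0.55,-0.55,5.8,0,0,0,-0.34],[0.55,-0.55,5.8,0,0,0,-0.34],[0.55,-0.55,5.8,0,0,0,-0.34]]]' | grep -E "tcp|force:"
python3 - <<'E'
from h import *
go(.597,-.145,.079)
E
```

```text
tcp_pos: [0.5979, -0.1452, 0.1422]
tcp_rot: [3.139, 0.114, 0.002]
force: [-0.1, -1.2, -0.5]
grasp_force: 0.0
t 10.5 head 4.2 tilt 0.09 j6 1.24 tcp [ 0.5979 -0.1452  0.1422]
SHIFT [-0.1  -0.03  6.31] TURN [ 0.001 -0.001 -0.   ]
```

```bash
python3 -m creep '[[[-0.1,0,1.5,0,0,0,-0.34],[-0.1,0,3,0,0,0,-0.34],[-0.1,0,4.5,0,0,0,-0.34],[-0.1,0,5.5,0,0,0,-0.34],[-0.1,0,6,0,0,0,-0.34],[-0.1,0,6,0,0,0,-0.34],[-0.1,0,6,0,0,0,-0.34]]]' | grep -E "tcp|force:|wid"
python3 -c "
from h import *
print(bot.observe()['wrist_torque'])
go(.597,-.145,.068)"
```

```text
tcp_pos: [0.5969, -0.1452, 0.0818]
tcp_rot: [3.139, 0.114, 0.002]
force: [-0.6, -0.3, 0.7]
width: 0.0302
grasp_force: 0.0
[0.04854282 0.02675946 0.01444824]
t 11.2 head 4.2 tilt 0.09 j6 1.24 tcp [ 0.5969 -0.1452  0.0818]
SHIFT [ 0.01 -0.02  1.38] TURN [ 0.001 -0.002 -0.   ]
```

```bash
python3 -m creep '[[[0,0,0.5,0,0,0,-0.34],[0,0,0.7,0,0,0,-0.34],[0,0,0.85,0,0,0,-0.34],[0,0,1.0,0,0,0,-0.34],[0,0,1.15,0,0,0,-0.34],[0,0,1.25,0,0,0,-0.34],[0,0,1.35,0,0,0,-0.34],[0,0,1.45,0,0,0,-0.34]]]' 40 | grep -E "tcp|force:|wid"; python3 -m creep '[[[0,0,0,0,0,0,-0.34],[0,0,0,0,0,0,-0.34],[0,0,0,0,0,0,-0.34]]]'| grep -E "tcp|force:|wid"
```

```text
tcp_pos: [0.5964, -0.1451, 0.0683]
tcp_rot: [3.139, 0.114, 0.002]
force: [-2.5, 0.8, 10.1]
width: 0.0302
grasp_force: 5.1
tcp_pos: [0.5964, -0.1451, 0.0681]
tcp_rot: [3.139, 0.114, 0.002]
force: [-2.9, 0.9, 8.3]
width: 0.0298
grasp_force: 4.3
```

```bash
python3 -m creep '[[[0,0,0.05,0,0,0,-1],[0,0,0.05,0,0,0,-1],[0,0,0.05,0,0,0,-1],[0,0,0.05,0,0,0,-1],[0,0,0.05,0,0,0,-1],[0,0,0.05,0,0,0,-1]]]' 40 | grep -E "tcp|force:|wid"; python3 -m creep '[[[0,0,-0.5,0,0,0,-1],[0,0,-1.5,0,0,0,-1],[0,0,-3,0,0,0,-1],[0,0,-5,0,0,0,-1],[0,0,-7,0,0,0,-1],[0,0,-9,0,0,0,-1],[0,0,-11,0,0,0,-1],[0,0,-12,0,0,0,-1]]]'| grep -E "tcp|force:|wid"
```

```text
tcp_pos: [0.5977, -0.1452, 0.0681]
tcp_rot: [3.138, 0.114, 0.006]
force: [-1.0, 0.0, 8.6]
width: 0.0147
grasp_force: 10.0
tcp_pos: [0.5968, -0.1452, 0.1881]
tcp_rot: [3.139, 0.114, 0.004]
force: [0.2, 0.1, -0.3]
width: 0.0146
grasp_force: 40.0
```

```bash
python3 - <<'E'
from h import *
im,_=snap("scene"); a=cv2.resize(im[115:235,145:275,::-1],None,fx=5,fy=5,interpolation=cv2.INTER_CUBIC)
cv2.imwrite("pics/j3.png",a)
for k in("jet3_mid","jet4_mid"):
  for n in ("scene",):
    for r in optics.tip_of(n,k)[:3]: print(k,r)
E
```

```text
jet3_mid {'point': [213.5, 179.4], 'p': 0.54}
jet4_mid {'point': [198.9, 213.2], 'p': 0.56}
jet4_mid {'point': [219.9, 202.9], 'p': 0.17}
```

View pics/j3.png

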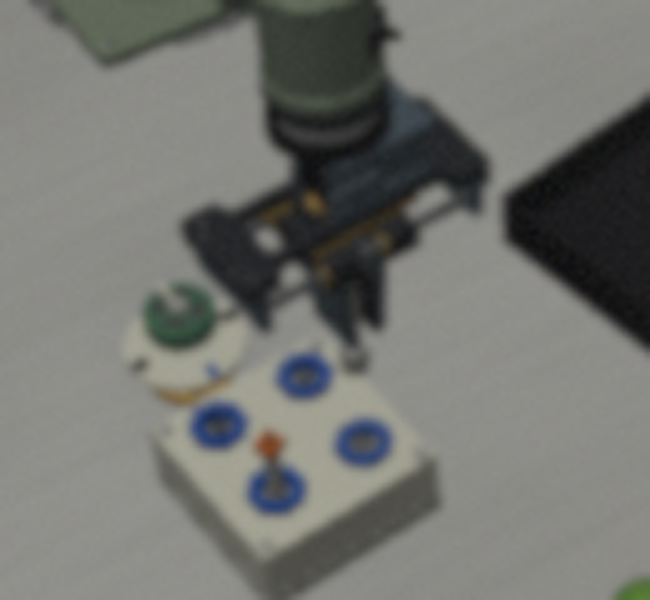

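Jet 3 is out and held between the fingers, its foot at crop (355,355), and socket 3 is empty. Next I check how far the foot hangs down and where the tray is.

```bash
cat >> h.py <<'E'
def tray():
    _,d=snap("top"); P=cloud("top",d); h=P[...,2]
    m=(P[...,0]>.3)&(P[...,0]<.72)&(P[...,1]<.4)&(P[...,1]>.0)&(h>.044)&(h<.056)
    m=cv2.morphologyEx(m.astype(np.uint8),cv2.MORPH_OPEN,np.ones((2,2)))>0
    print("tray",m.sum(),cv2.minAreaRect(P[m][:,:2].astype(np.float32)))
E
python3 - <<'E'
from h import *
for z in (.13,.145,.16,.175,.188): print(z,(proj("scene",(.597,-.145,z))-[145,115])*5)
tray()
im,d=snap("scene"); P=cloud("scene",d); q=P[178:190,208:222].reshape(-1,3); q=q[(q[:,2]>.1)]; print(np.round(q[np.argsort(q[:,2])][:12],3))
go(.575,.183,.2,10)
E
```

```text
0.13 [354.21449937 380.75343171]
0.145 [352.58415287 365.97507727]
0.16 [350.9306584  350.98689697]
0.175 [349.25351946 335.78439014]
0.188 [347.78047883 322.43194236]
tray 508 ((0.5155519247055054, 0.1699942946434021), (0.2046249508857727, 0.18544338643550873), 9.782376289367676)
[[ 0.599 -0.137  0.143]
 [ 0.603 -0.139  0.143]
 [ 0.596 -0.15   0.144]
 [ 0.603 -0.143  0.145]
 [ 0.596 -0.15   0.148]
 [ 0.591 -0.151  0.149]
 [ 0.601 -0.137  0.149]
 [ 0.605 -0.147  0.15 ]
 [ 0.601 -0.148  0.152]
 [ 0.605 -0.151  0.153]
 [ 0.606 -0.144  0.155]
 [ 0.592 -0.151  0.155]]
t 13.9 head 4.2 tilt 0.13 j6 1.24 tcp [ 0.5955 -0.1448  0.1847]
SHIFT [  0.34 -32.85  -1.51] TURN [-0.001  0.002 -0.102]
```

The tray has been knocked to about (0.516,0.170), heading 10°. I'll carry the jet to this new position.

```bash
python3 -c "
from h import *
go(.532,.208,.187,9.8)"; python3 -m creep '[[[-2,-17,0,0,0,-0.05,-1],[-2,-17,0,0,0,-0.05,-1],[-2,-17,0,0,0,-0.05,-1],[-2,-17,0,0,0,-0.05,-1],[-2,-17,0,0,0,-0.05,-1]]]'| grep -E "tcp|force:|wid";python3 -c "
from h import *
go(.532,.208,.187,9.8)"
```

```text
t 13.9 head 4.2 tilt 0.13 j6 1.24 tcp [ 0.5955 -0.1448  0.1847]
SHIFT [ -3.77 -35.65  -0.19] TURN [-0.001  0.002 -0.098]
tcp_pos: [0.5625, 0.0259, 0.1848]
tcp_rot: [-3.135, -0.199, 0.004]
force: [0.0, -0.3, 0.0]
width: 0.0144
grasp_force: 40.0
t 14.4 head 7.3 tilt 0.16 j6 1.47 tcp [0.5625 0.0259 0.1848]
SHIFT [ -0.72 -18.45  -0.2 ] TURN [-0.001  0.003 -0.044]
```

```bash
python3 -m creep '[[[-0.7,-18.4,-0.2,0,0,-0.04,-1],[-0.7,-18.4,-0.2,0,0,-0.04,-1],[-0.7,-18.4,-0.2,0,0,-0.04,-1],[-0.7,-18.4,-0.2,0,0,-0.04,-1],[-0.7,-18.4,-0.2,0,0,-0.04,-1],[-0.7,-18.4,-0.2,0,0,-0.04,-1]]]'| grep -E "tcp|force:|wid"; python3 -m creep '[[[0,0,2,0,0.1,0,-1],[0,0,4,0,0.2,0,-1],[0,0,6,0,0.3,0,-1],[0,0,8,0,0.4,0,-1],[0,0,10,0,0.5,0,-1],[0,0,10,0,0.55,0,-1],[0,0,10,0,0.55,0,-1]]]'| grep -E "tcp|force:|wid";python3 -c "
from h import *
go(.532,.208,.051)
tray()"
```

```text
tcp_pos: [0.5344, 0.2043, 0.187]
tcp_rot: [3.13, 0.257, -0.002]
force: [0.1, -0.9, -0.6]
width: 0.0144
grasp_force: 40.0
tcp_pos: [0.5327, 0.202, 0.0858]
tcp_rot: [-2.976, -0.242, -0.835]
force: [0.0, -0.5, -0.3]
width: 0.014
grasp_force: 40.0
t 15.8 head 9.3 tilt 31.32 j6 2.51 tcp [0.5327 0.202  0.0858]
SHIFT [-1.79 -0.61  2.99] TURN [ 0.003 -0.547 -0.001]
tray 379 ((0.522969126701355, 0.1301506757736206), (0.2044118493795395, 0.2523234486579895), 10.182220458984375)
```

```bash
python3 -m creep '[[[0,0,0,0,0,-0.12,-1],[0,0,0,0,0,-0.25,-1],[-0.6,-0.2,1,0,0,-0.25,-1],[-1.2,-0.4,2,0,0,-0.25,-1],[-1.5,-0.5,2.5,0,0,-0.25,-1],[-1.7,-0.6,2.8,0,0,-0.25,-1],[-1.7,-0.6,2.8,0,0,-0.25,-1]]]'| grep -E "tcp|force:|wid";python3 -c "
from h import *
go(.532,.208,.051)"
```

```text
tcp_pos: [0.5359, 0.2098, 0.0593]
tcp_rot: [2.943, 0.613, 0.837]
force: [-0.4, 0.1, -1.3]
width: 0.0144
grasp_force: 40.0
t 16.5 head 25.8 tilt 31.13 j6 2.56 tcp [0.5359 0.2098 0.0593]
SHIFT [-0.78 -0.08  0.49] TURN [ 0.142 -0.524 -0.038]
```

The foot hangs about 1 cm above the tray floor and j6 is near its limit, so I release here.

```bash
python3 -m creep '[[[0,0,0,0,0,0,-0.3],[0,0,0,0,0,0,-0.3],[0,0,0,0,0,0,-0.3],[0,0,0,0,0,0,-0.3]]]'| grep -E "tcp|force:|wid"; python3 -m creep '[[[0,0,-2,0,0,0,-0.3],[0,0,-5,0,0,0,-0.3],[0,0,-8,0,0,0,-0.3],[0,0,-11,0,0,0,-0.3],[0,0,-11,0,0,0.1,-0.3]]]'| grep -E "tcp|force:|wid"
python3 -c "
from h import *
print(np.round(bot.observe()['joint_positions'],2))
go(.603,-.2,.2,4.6)"
```

```text
tcp_pos: [0.5353, 0.2104, 0.0593]
tcp_rot: [2.942, 0.618, 0.837]
force: [-0.2, -0.7, 0.1]
width: 0.0318
grasp_force: 0.0
tcp_pos: [0.4792, 0.2016, 0.157]
tcp_rot: [-2.979, -0.468, -0.849]
force: [-0.8, 0.3, 0.1]
width: 0.032
grasp_force: 0.0
[ 0.48  0.08  2.19 -0.44  0.38  2.11]
t 17.4 head 19.2 tilt 31.46 j6 2.11 tcp [0.4792 0.2016 0.157 ]
SHIFT [ 0.92 42.22 -0.87] TURN [ 0.014 -0.55   0.225]
```

```bash
python3 -m creep '[[[0,8,-6,0,-0.15,0.06,-0.34],[0.2,13,-6,0,-0.3,0.12,-0.34],[0.4,18,-5,0,-0.45,0.18,-0.34],[0.6,23,-4,0,-0.55,0.22,-0.34],[0.8,28,-2,0,-0.55,0.22,-0.34],[0.9,33,-1,0,-0.55,0.22,-0.34],[0.9,38,-0.9,0,-0.55,0.22,-0.34],[0.9,42,-0.9,0,-0.55,0.22,-0.34]]]'| grep -E "tcp|force:|wid"
python3 -c "
from h import *
im,_=snap('top'); cv2.imwrite('pics/t3.png',cv2.resize(im[120:280,120:340,::-1],None,fx=3.5,fy=3.5,interpolation=cv2.INTER_CUBIC))
tray()
go(.603,-.2147,.14,4.6)"
```

```text
tcp_pos: [0.5884, -0.1575, 0.1957]
tcp_rot: [3.121, 0.13, -0.006]
force: [0.9, 0.5, 0.8]
width: 0.0301
grasp_force: 0.0
tray 505 ((0.5221921801567078, 0.13362008333206177), (0.20435696840286255, 0.2593536972999573), 9.956880569458008)
t 18.3 head 4.5 tilt 1.21 j6 1.23 tcp [ 0.5896 -0.1612  0.1957]
SHIFT [0.94 5.32 5.68] TURN [ 0.021  0.003 -0.002]
```

View pics/t3.png

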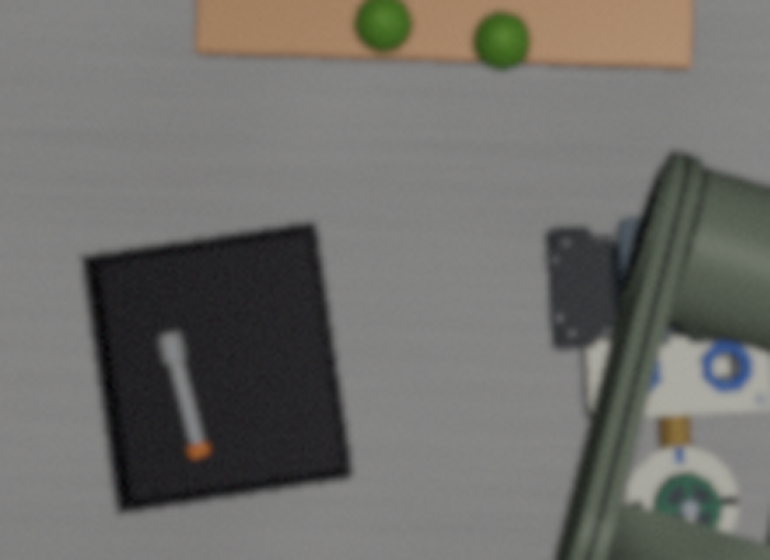

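Jet 3 lies flat in the tray, from its foot at (172,340) to its nozzle at (198,450). The tray centre is at crop (217,367). Now jet 4.

```bash
python3 -m creep '[[[0.9,5.3,0,0.02,0,0,-0.34],[0.9,5.3,0,0.02,0,0,-0.34],[0.9,5.3,3,0.02,0,0,-0.34],[0.9,5.3,5,0.02,0,0,-0.34],[0.9,5.3,5.7,0.02,0,0,-0.34],[0.9,5.3,5.7,0.02,0,0,-0.34],[0.9,5.3,5.7,0.02,0,0,-0.34]]]'| grep -E "tcp|force:|wid"
python3 -c "
from h import *
print(at_z('top',(182,224.9),.05))
go(.603,-.2147,.0815,4.6)"
```

```text
tcp_pos: [0.6019, -0.2084, 0.1415]
tcp_rot: [-3.138, -0.132, 0.004]
force: [0.1, -0.1, 0.2]
width: 0.0301
grasp_force: 0.0
[0.52106367 0.16736509 0.05      ]
t 19.0 head 4.8 tilt 0.15 j6 1.14 tcp [ 0.6019 -0.2084  0.1415]
SHIFT [0.08 0.64 6.  ] TURN [-0.001  0.002  0.004]
```

```bash
python3 -m creep '[[[0.1,0.6,0,0,0,0,-0.34],[0.1,0.6,0,0,0,0,-0.34],[0.1,0.6,1.5,0,0,0,-0.34],[0.1,0.6,3,0,0,0,-0.34],[0.1,0.6,4.5,0,0,0,-0.34],[0.1,0.6,5.5,0,0,0,-0.34],[0.1,0.6,6,0,0,0,-0.34],[0.1,0.6,6,0,0,0,-0.34]]]'| grep -E "tcp|force:|wid"
python3 -c "
from h import *
go(.603,-.2147,.068,4.6)"
```

```text
tcp_pos: [0.6023, -0.2147, 0.08]
tcp_rot: [-3.137, -0.131, 0.008]
force: [0.0, 0.3, 0.6]
width: 0.03
grasp_force: 0.0
t 19.8 head 4.8 tilt 0.29 j6 1.13 tcp [ 0.6023 -0.2147  0.08  ]
SHIFT [0.07 0.01 1.2 ] TURN [-0.002  0.005  0.003]
```

```bash
python3 -m creep '[[[0,0,0.4,0,0,0,-0.34],[0,0,0.55,0,0,0,-0.34],[0,0,0.7,0,0,0,-0.34],[0,0,0.85,0,0,0,-0.34],[0,0,1.0,0,0,0,-0.34],[0,0,1.15,0,0,0,-0.34],[0,0,1.25,0,0,0,-0.34],[0,0,1.35,0,0,0,-0.34]]]' 40 | grep -E "tcp|force:|wid"; python3 -m creep '[[[0,0,0,0,0,0,-0.34],[0,0,0,0,0,0,-0.34],[0,0,0,0,0,0,-0.34]]]'| grep -E "tcp|force:|wid"; python3 -m creep '[[[0,0,0.05,0,0,0,-1],[0,0,0.05,0,0,0,-1],[0,0,0.05,0,0,0,-1],[0,0,0.05,0,0,0,-1],[0,0,0.05,0,0,0,-1],[0,0,0.05,0,0,0,-1],[0,0,0.05,0,0,0,-1],[0,0,0.05,0,0,0,-1]]]' 40 | grep -E "tcp|force:|wid"
```

```text
tcp_pos: [0.6028, -0.2147, 0.0692]
tcp_rot: [-3.138, -0.131, 0.004]
force: [-2.7, 1.0, 11.1]
width: 0.0302
grasp_force: 5.1
tcp_pos: [0.6027, -0.2147, 0.0682]
tcp_rot: [-3.138, -0.131, 0.004]
force: [-1.9, 1.3, 6.9]
width: 0.0303
grasp_force: 3.2
tcp_pos: [0.6037, -0.2151, 0.0682]
tcp_rot: [3.139, 0.131, -0.001]
force: [0.0, 0.4, 8.2]
width: 0.0157
grasp_force: 41.0
```

```bash
python3 -m creep '[[[0,0,-0.5,0,0,0,-1],[0,0,-1.5,0,0,0,-1],[0,0,-3,0,0,0,-1],[0,0,-5,0,0,0,-1],[0,0,-7,0,0,0,-1],[0,0,-9,0,0,0,-1],[0,0,-11,0,0,0,-1],[0,0,-12,0,0,0,-1]]]'| grep -E "tcp|force:|wid"
python3 - <<'E'
from h import *
im,_=snap("scene"); a=cv2.resize(im[115:235,145:275,::-1],None,fx=5,fy=5,interpolation=cv2.INTER_CUBIC)
cv2.imwrite("pics/j4.png",a)
s=bot.observe(); print(s["width"],s["tcp_pos"])
for z in (.02,.035,.043,.055): print(z,(proj("scene",s["tcp_pos"]-[0,0,z])-[145,115])*5)
im,_=snap("top"); b=im[150:300,110:260,::-1]
d=(b.max(2)<60).astype(np.uint8); n,l,st,c=cv2.connectedComponentsWithStats(d); i=1+st[1:,4].argmax()
v,u=np.where(l==i); r=cv2.minAreaRect(np.stack([u+110,v+150],1).astype(np.float32)); print(r, at_z("top",r[0],.045))
E
```

```text
tcp_pos: [0.6036, -0.215, 0.1887]
tcp_rot: [-3.139, -0.131, 0.002]
force: [1.1, -0.6, -0.3]
width: 0.0164
grasp_force: 40.0
0.016386283058810375 [ 0.60411707 -0.21518839  0.18959905]
0.02 [259.4506365  395.63821823]
0.035 [261.80040289 410.63996116]
0.043 [263.03981622 418.55281591]
0.055 [264.8812419  430.30913125]
((181.39755249023438, 224.60330200195312), (72.54330444335938, 66.19976043701172), 81.63410949707031) [0.52169213 0.16963243 0.045     ]
```

View pics/j4.png

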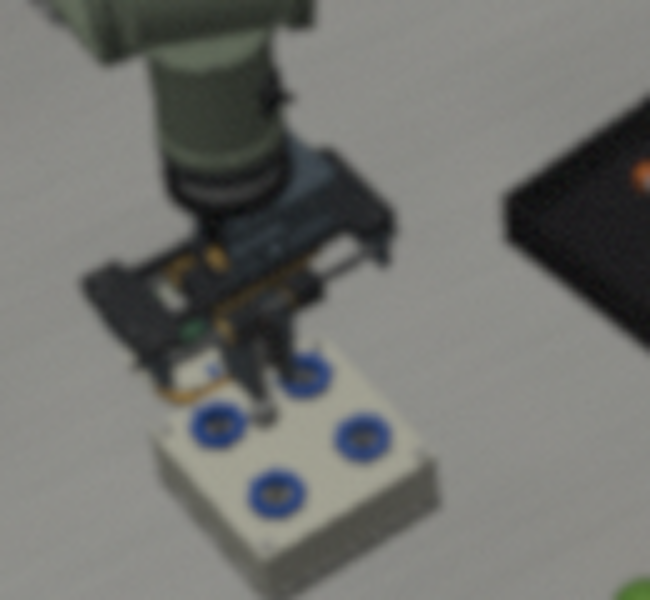

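Jet 4 is out and held, its foot at (265,410), and all four sockets are empty. I carry it to the tray and this time tilt it outward.

```bash
python3 -c "
from h import *
go(.503,.131,.187,9.8)"; python3 -m creep '[[[-3,-9,0,0,0,-0.04,-1],[-4,-13,0,0,0,-0.04,-1],[-5,-17,0,0,0,-0.06,-1],[-6,-21,0,0,0,-0.08,-1],[-7,-25,0,0,0,-0.08,-1],[-7,-29,0,0,0,-0.09,-1],[-7,-33,0,0,0,-0.09,-1],[-7,-35,0,0,0,-0.09,-1]]]'| grep -E "tcp|force:|wid";python3 -c "
from h import *
go(.503,.131,.15,9.8)"
```

```text
t 22.6 head 4.8 tilt 0.06 j6 1.13 tcp [ 0.6037 -0.215   0.1881]
SHIFT [ -7.15 -35.32   0.12] TURN [-0.     0.001 -0.088]
tcp_pos: [0.5026, 0.1311, 0.1861]
tcp_rot: [-3.127, -0.276, 0.01]
force: [0.5, -0.9, -0.4]
width: 0.016
grasp_force: 40.0
t 23.4 head 10.1 tilt 0.37 j6 1.62 tcp [0.5026 0.1311 0.1861]
SHIFT [0.06 0.02 3.61] TURN [-0.003  0.006  0.005]
```

```bash
python3 -m creep '[[[0,0,2,0,-0.1,0,-1],[0,0,4,0,-0.2,0,-1],[0,0,6,0,-0.3,0,-1],[0,0,8,0,-0.4,0,-1],[0,0,9.5,0,-0.5,0,-1],[0,0,9.5,0,-0.5,0,-1],[0,0,9.5,0,-0.5,0,-1]]]'| grep -E "tcp|force:|wid";python3 -c "
from h import *
s=bot.observe(); print(np.round(s['joint_positions'],2))
go(.503,.131,.054)"
```

```text
tcp_pos: [0.5031, 0.1282, 0.0912]
tcp_rot: [2.991, 0.261, -0.773]
force: [0.0, 0.9, -0.9]
width: 0.0161
grasp_force: 40.0
[0.21 0.61 1.51 0.02 1.52 1.6 ]
t 24.1 head 10.0 tilt 28.96 j6 1.6 tcp [0.5031 0.1282 0.0912]
SHIFT [ 1.84 -0.27  3.23] TURN [-0.002  0.505 -0.001]
```

```bash
python3 -m creep '[[[0.5,-0.2,0.9,0,0,0,-1],[1,-0.2,1.8,0,0,0,-1],[1.5,-0.2,2.6,0,0,0,-1],[1.8,-0.2,3.2,0,0,0,-1],[1.8,-0.2,3.2,0,0,0,-1],[1.8,-0.2,3.2,0,0,0,-1]]]'| grep -E "tcp|force:|wid";python3 -m creep '[[[0,0,0,0,0,0,-0.3],[0,0,0,0,0,0,-0.3],[0,0,0,0,0,0,-0.3],[0,0,0,0,0,0,-0.3],[0,0,0,0,0,0,-0.3]]]'| grep -E "tcp|force:|wid"; python3 -m creep '[[[0,0,-2,0,0,0,-0.3],[0,0,-5,0,0,0,-0.3],[0,0,-9,0,0,0,-0.3],[0,0,-13,0,0,0,-0.3],[0,0,-15,0,0,0,-0.3],[0,0,-15,0,0,0,-0.3]]]'| grep -E "tcp|force:|wid"
python3 -c "
from h import *
go(.426,-.194,.19,-45)"
```

```text
tcp_pos: [0.5036, 0.1304, 0.0555]
tcp_rot: [2.992, 0.261, -0.77]
force: [-0.2, 0.1, -0.8]
width: 0.0157
grasp_force: 40.0
tcp_pos: [0.5036, 0.1304, 0.0555]
tcp_rot: [2.992, 0.261, -0.77]
force: [-1.3, 0.0, 0.0]
width: 0.0319
grasp_force: 0.0
tcp_pos: [0.5771, 0.143, 0.189]
tcp_rot: [2.995, 0.261, -0.761]
force: [0.8, 1.0, -1.0]
width: 0.0322
grasp_force: 0.0
t 25.8 head 10.0 tilt 28.5 j6 1.61 tcp [0.5771 0.143  0.189 ]
SHIFT [-18.27  30.59   9.72] TURN [0.236 0.459 0.939]
```

```bash
python3 -m creep '[[[0,5,-2,0,0.14,0,0],[0,10,-1,0,0.28,0,0.5],[0,15,0,0,0.42,0,1],[-2,19,0,0,0.5,0,1],[-4,23,1,0,0.5,0,1],[-4,23,1,0,0.5,0,1],[-4,23,1,0,0.5,0,1]]]'| grep -E "tcp|force:|wid"
python3 -c "
from h import *
go(.4255,-.1943,.14,-30)
im,_=snap('top'); cv2.imwrite('pics/t4.png',cv2.resize(im[150:300,110:350,::-1],None,fx=3.3,fy=3.3,interpolation=cv2.INTER_CUBIC))"
```

```text
tcp_pos: [0.5739, -0.0913, 0.1958]
tcp_rot: [-3.127, -0.268, 0.01]
force: [-0.2, 0.8, 0.1]
width: 0.0854
grasp_force: 0.0
t 26.5 head 9.8 tilt 0.39 j6 1.22 tcp [ 0.5739 -0.0913  0.1958]
SHIFT [-16.34   7.64   5.66] TURN [-0.001  0.007  0.695]
```

View pics/t4.png

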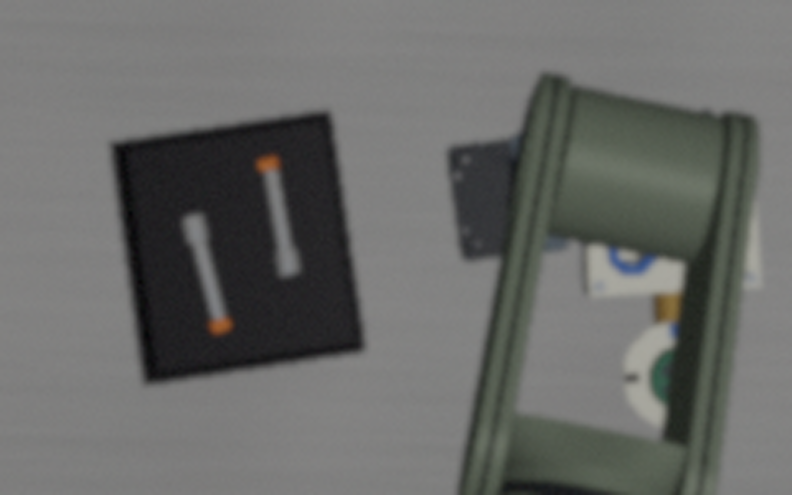

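Both jets lie flat in the tray, nozzles at (268,162) and (220,326). Now back to the handwheel.

```bash
python3 -m creep '[[[-16.3,7.6,1,0,0,0.69,1],[-16.3,7.6,1,0,0,0.69,1],[-16.3,7.6,1,0,0,0.69,1],[-16.3,7.6,1,0,0,0.69,1],[-16.3,7.6,1,0,0,0.69,1],[-16.3,7.6,3,0,0,0.69,1],[-16.3,7.6,5.6,0,0,0.69,1],[-16.3,7.6,5.6,0,0,0.69,1]]]'| grep -E "tcp|force:|wid"
python3 -c "
from h import *
go(.4255,-.1943,.0445,-30)"
```

```text
tcp_pos: [0.4259, -0.1913, 0.1382]
tcp_rot: [-3.036, 0.799, 0.02]
force: [0.4, 0.1, -0.6]
width: 0.091
grasp_force: 0.0
t 27.4 head -29.5 tilt 0.72 j6 1.64 tcp [ 0.4259 -0.1913  0.1382]
SHIFT [0.23 0.27 9.36] TURN [0.001 0.013 0.009]
```

```bash
python3 -m creep '[[[0.2,0.25,0,0,0.012,0,1],[0.2,0.25,3,0,0.012,0,1],[0.2,0.25,6,0,0.012,0,1],[0.2,0.25,8,0,0.012,0,1],[0.2,0.25,9.3,0,0.012,0,1],[0.2,0.25,9.3,0,0.012,0,1],[0.2,0.25,9.3,0,0.012,0,1]]]' | grep -E "tcp|force:|wid"
python3 -c "
from h import *
go(.4255,-.1943,.0445)
im,_=snap('scene'); cv2.imwrite('pics/w3.png',cv2.resize(im[150:210,150:215,::-1],None,fx=8,fy=8,interpolation=cv2.INTER_CUBIC))"
```

```text
tcp_pos: [0.429, -0.197, 0.0494]
tcp_rot: [3.034, -0.801, 0.015]
force: [0.1, -0.1, 0.4]
width: 0.0914
grasp_force: 0.0
t 28.1 head -29.6 tilt 0.57 j6 1.63 tcp [ 0.429  -0.197   0.0494]
SHIFT [-0.44 -0.06  0.48] TURN [ 0.001 -0.01  -0.   ]
```

```bash
python3 -m creep '[[[-0.4,-0.05,0.4,0,-0.01,0,1],[-0.4,-0.05,0.4,0,-0.01,0,1],[-0.4,-0.05,0.4,0,-0.01,0,1]]]' | grep -E "tcp|force:|wid"; python3 -c "
from h import *
go(.4255,-.1943,.0445)"
python3 -m creep '[[[0,0,0,0,0,0,-0.5],[0,0,0,0,0,0,-0.5],[0,0,0,0,0,0,-0.5],[0,0,0,0,0,0,-0.5],[0,0,0,0,0,0,-0.5],[0,0,0,0,0,0,-0.5],[0,0,0,0,0,0,-0.5],[0,0,0,0,0,0,-0.5]]]' 30
python3 -c "
from h import *
print(bot.observe()['wrist_torque'])
go(.4255,-.1943,.0445)"
```

```text
tcp_pos: [0.4248, -0.1944, 0.0447]
tcp_rot: [3.037, -0.802, -0.003]
force: [0.3, -0.5, -0.5]
width: 0.091
grasp_force: 0.0
t 28.4 head -29.6 tilt 0.11 j6 1.64 tcp [ 0.4248 -0.1944  0.0447]
SHIFT [ 0.06 -0.05  0.02] TURN [0.001 0.002 0.   ]
t: 29.2
tcp_pos: [0.4246, -0.1943, 0.0444]
tcp_rot: [3.037, -0.803, -0.004]
force: [1.1, 0.8, -0.2]
width: 0.0513
grasp_force: 30.0
[0.11810227 0.05346582 0.03196212]
t 29.2 head -29.6 tilt 0.14 j6 1.64 tcp [ 0.4246 -0.1943  0.0444]
SHIFT [ 0.07 -0.05 -0.01] TURN [0.001 0.002 0.   ]
```

```bash
for i in 1 2; do python3 -m creep '[[[0,0,0,0,0,-0.14,-0.5],[0,0,0,0,0,-0.28,-0.5],[0,0,0,0,0,-0.42,-0.5],[0,0,0,0,0,-0.56,-0.5],[0,0,0,0,0,-0.7,-0.5],[0,0,0,0,0,-0.84,-0.5],[0,0,0,0,0,-0.98,-0.5],[0,0,0,0,0,-1.12,-0.5]]]' | grep -E "tcp|force:|wid"; done
python3 -m creep '[[[0,0,0,0,0,-0.12,-0.5],[0,0,0,0,0,-0.24,-0.5],[0,0,0,0,0,-0.36,-0.5],[0,0,0,0,0,-0.48,-0.5],[0,0,0,0,0,-0.6,-0.5],[0,0,0,0,0,-0.72,-0.5],[0,0,0,0,0,-0.8,-0.5],[0,0,0,0,0,-0.8,-0.5]]]' | grep -E "tcp|force:|wid"
python3 -c "
from h import *
print(bot.observe()['wrist_torque'])
go(.4255,-.1943,.0445,150.4)"
```

```text
tcp_pos: [0.4247, -0.1947, 0.0444]
tcp_rot: [-2.997, -0.942, 0.003]
force: [-0.3, -1.0, -1.2]
width: 0.051
grasp_force: 30.0
tcp_pos: [0.4251, -0.1948, 0.0444]
tcp_rot: [-2.039, -2.389, 0.002]
force: [0.0, -1.2, -1.7]
width: 0.0513
grasp_force: 30.0
tcp_pos: [0.4253, -0.1947, 0.0444]
tcp_rot: [-0.956, -2.992, 0.001]
force: [1.7, -1.1, -2.3]
width: 0.0511
grasp_force: 30.0
[ 0.05112694 -0.50522965  0.10873182]
t 31.6 head 144.6 tilt 0.06 j6 -1.4 tcp [ 0.4253 -0.1947  0.0444]
SHIFT [ 0.01  0.04 -0.01] TURN [-0.001 -0.001 -0.102]
```

```bash
python3 -m creep '[[[0,0,0,0,0,-0.1,-0.5],[0,0,0,0,0,-0.1,-0.5],[0,0,0,0,0,-0.1,-0.5]]]' | grep -E "tcp|force:|wid"; python3 -m creep '[[[0,0,0,0,0,0,1],[0,0,0,0,0,0,1],[0,0,0,0,0,0,1],[0,0,0,0,0,0,1],[0,0,0,0,0,0,1],[0,0,0,0,0,0,1]]]' | grep -E "tcp|force:|wid"; python3 -m creep '[[[0,0,-4,0,0,0,1],[0,0,-8,0,0,0,1],[0,0,-12,0,0,0,1],[0,0,-15,0,0,0,1],[0,0,-15,0,0,0,1]]]' | grep -E "tcp|force:|wid"; python3 -c "
from h import *
go(.25,-.5,.2)"
```

```text
tcp_pos: [0.4253, -0.1946, 0.0444]
tcp_rot: [-0.809, -3.035, 0.001]
force: [2.5, -0.7, -3.2]
width: 0.0513
grasp_force: 30.0
tcp_pos: [0.4245, -0.1943, 0.0444]
tcp_rot: [-0.804, -3.034, 0.001]
force: [0.0, -0.1, -0.8]
width: 0.091
grasp_force: 0.0
tcp_pos: [0.4274, -0.1956, 0.1987]
tcp_rot: [0.803, 3.03, -0.004]
force: [-0.1, 0.1, 0.1]
width: 0.0914
grasp_force: 0.0
t 33.0 head 150.3 tilt 0.42 j6 -1.51 tcp [ 0.4274 -0.1956  0.1987]
SHIFT [  0.33 -35.23  -0.12] TURN [-0.     0.007 -0.   ]
```

```bash
python3 -m creep '[[[0,-35,0,0,0,0,1],[0,-35,0,0,0,0,1],[0,-35,0,0,0,0,1],[0,-35,0,0,0,0,1],[0,-35,0,0,0,0,1],[0,-35,0,0,0,0,1],[0,-35,0,0,0,0,1],[0,-35,0,0,0,0,1]]]' | grep -E "tcp|force:|wid"; python3 - <<'E'
from h import *
im,_=snap("top","end")
cv2.imwrite("pics/endc.png",np.hstack([cv2.resize(im[165:290,265:375,::-1],None,fx=4.6,fy=4.6,interpolation=cv2.INTER_CUBIC),cv2.resize(im[150:300,130:240,::-1],(420,575))[:575,:290]]))
K=0.072
m=(im.min(2)>105); m[:253]=0;m[277:]=0;m[:,:304]=0;m[:,328:]=0
g=blobs(im,(60,60,20),(95,255,150)); print([ (a,np.round(c,1)) for a,b,c in g if 300<c[0]<330])
E
```

```text
tcp_pos: [0.2484, -0.5027, 0.193]
tcp_rot: [-0.812, -3.03, 0.002]
force: [0.7, 1.0, -1.1]
width: 0.0911
grasp_force: 0.0
[(np.int32(118), array([315.7, 265.4]))]
```

View pics/endc.png

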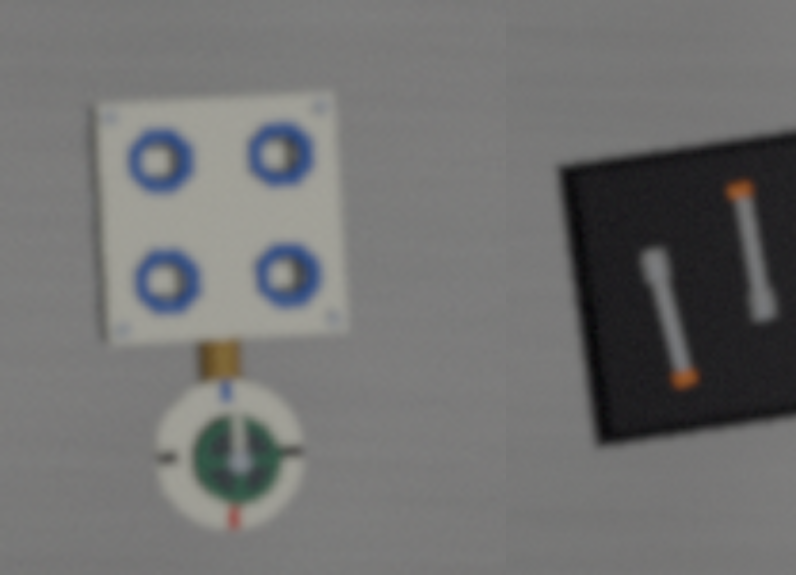

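In the final view the pointer, from hub (240,462) to tip (238,418), lines up with the blue mark within about 2°. The sockets are empty and both jets are in the tray.

```bash
python3 -c "
from bench import bot
print(bot.hand_in())"
```

```text
the job is handed in; nothing more can be done
None
```

I shut the water first, freed both jets present (3 and 4) and laid them in the tray, then opened the handwheel to within about 2° of the blue mark and handed the job in; the cup, bottle and limes were not touched.

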